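Free the last swing bolt of the pulp-spray pot

ROBOT

A 7-joint arm with a two-finger parallel gripper is mounted at the origin on the work surface. World frame = base frame: x ahead of the robot, y to its left, z up, the work surface at z = 0. Lengths are in mm, angles in rad, forces in N, time in s.
With the tool pointing down it reaches from about 400 to 875 mm from the base axis. Payload 19.3 kg.
Tool frame: the origin (TCP) lies at the very end of the fingers, on their centre line; the grasp point (between the pads) lies 19 mm behind it; z points along the fingers, y is the direction in which the jaws open and shut (so a half turn about z gives the same grasp; the last joint's range is limited). The gripper opens to 85 mm and grips with 20 to 120 N. Pads are 22 mm wide; open, the fingers measure 114 mm over their backs; the gripper's body (76 mm by 85 mm) begins 54 mm behind the grasp point. The pads swing forward as they close: fully open they stand 13 mm farther back than shut.
Start: joints at [1.224, 0.521, -0.036, 1.599, 0.021, 1.021, -0.113], TCP at [170.771, -601.209, 231.291] pointing down, gripper open.
Joint ranges: [-2.91, 2.91], [-0.3, 2.13], [-1.5, 1.42], [0.17, 2.43], [-1.26, 4.41], [0.16, 1.93], [-2.52, 2.52]. Speed limits (rad/s): [1.89, 1.89, 2.39, 2.39, 3.01, 3.01, 3.01].

INTERFACE

Orientations are given as a unit quaternion [x, y, z, w].
In Python, from station import env gives the robot as it stands.
- The arm moves only by the tool servo_tool, never from a script. Its argument "motion" is a list of rows, each a list of 3 entries, a list of its own where there are three numbers: the turn, a rotation vector about the tool's x, y, z in degrees, then the shift along the tool's x, y, z in mm, then the finger opening in mm, from 0 to 85.4. A call has exactly 5 rows; each row shifts and turns the commanded pose from where the row before left it, along the tool's axes as they then stand; what a row does not reach is not made up. A row lasts 1/12 s, in which the tool goes at most 41.7 mm and 7.16 degrees, less where a joint would pass 70% of its speed; a pose out of reach is approached as far as the arm can. A call is refused whole if a number of a shift passes 41.7 or a number of a turn 7.16, either way. A call with a gripper value outside its range is refused whole. The fingers move at their own pace and stop on an object; the grip force is fixed at half the most. Time passes only in rows, so rows that do not move let the fingers close, or fill a call up. It gives the time, the measured TCP pose, the force and the opening at its end, in the units of the state.
- env.state(): the state, without advancing time (a new reading comes with each control period).
- env.snapshot(name): name is "side" or "top" or "wrist"; returns a dict with "img" (400x640x3 uint8, red, green, blue), "range_z" (400x640 float32, mm along the optical axis (not along the pixel's ray), 0 where there is no reading), "fov_y" (degrees; the focal length in pixels is half the picture's height over the tangent of half this angle, whatever the lens; pixels are square), "cx", "cy" (the principal point, pixels), "extrinsics" (4x4, takes a point from camera to world coordinates). Camera axes: x right, y up, looking along -z (the intrinsics and any distortion apply to the point x, -y, -z); pixel columns grow to the right and rows downward; lengths in mm; the calibration is good to about 2 mm. A picture is of the moment at which its call begins.
- env.hand_in(): hands the job in, once; it reports no verdict.
Trained networks look in the newest picture that a camera, given by its name, has taken for a name from the list of things; names that differ only in an ending like _2 or _b are one class to them, and where a whole thing is asked for, a point or a joint stands for the part that bears it (a point fixed in the world has none). Each returns a list of dicts, best first, with "p" (0 to 1); they miss things now and then, are a little off and sometimes report something else, mostly with a low value. They report only what shows in the picture. A call takes as long as a camera call.
- env.trace(camera, name): "region" (400x640 bool, what is visible of it) and "centre" ([column, row] in pixels, amid what is visible of it).
- env.pinpoint(camera, name): "centre" ([column, row] in pixels: a listed point, or the origin of a listed thing).
The state is a dict: "time_s": time; "joint_pos": joint angles; "joint_velocities": joint speeds; "joint_torque": joint torques, N m; "eef_pos": TCP position; "ee_rot": TCP orientation; "contact_force": force on the tool from outside, world axes, zero at the start; "torque": the same for the moment, N m; "finger_gap": finger opening in mm.
Only numpy, scipy, OpenCV 4.12 (cv2) and the standard library are available. Lean on these libraries where they do the work, as an engineer would, in place of code of your own. Each camera call takes 0.05 s, during which the arm holds its last target.

TASK

The lid of the pulp-spray pressure pot is still held by its last swing bolt. Back off its brass wing nut (anticlockwise) only until it can pass over the lip of the slotted lug, a quarter turn more at most, then swing the bolt out of the slot and fold it down to level or just below, like the other two. Feel your way: do not force the bolt while its nut still catches, do not lean on the lid, and leave everything else on the table where it stands.

Things in the scene. Friction and masses are not known exactly. Their poses are not given: they have to be found in the camera images.
- pot: steel pressure pot 190 mm across, fixed. Origin: on the table under its centre, z up, x towards the last clamped bolt. Flange top 147 mm up. The pins of 3 swing bolts lie 118 mm from its axis, 105 mm up, at 0, 120 and 240 deg; two bolts are folded out already (they reach 222 mm from the axis, 60 to 135 mm up). The table under the last bolt is clear.
- swing_bolt: last clamped bolt, steel, 12 mm thick, hinged on a pin. Origin: on the pin; z along the bolt to its tip (upright at the start), y along the pin, x outwards from the pot: it swings about +y, 0 to 1.75 rad (stop). The pin is stiff: free, it stays where left and takes 1 to 3 N at its tip. While the nut catches, the bolt stops 6 to 8 mm out and bears on the lug with 2 to 3 times the pull at the tip.
- nut_centre (a point): brass wing nut on that bolt: middle of its wings, 13.5 mm above its washer's underside; z along the bolt, x along the wing span. Wings 56 mm tip to tip, 8 mm thick, from 5 to 22 mm above the washer's underside; hub 23, washer 24 mm across. Quick thread, 12 mm a turn, anticlockwise from above loosens, 0.25 N m to turn. It starts tight, 77 mm from the pin, wings at any angle.
- bolt_tip (a point): tip of that bolt, 104 mm from the pin, on its axis; at first 19 mm of bare bolt stand above the wings, 10 or more when loose. The lug is 34 mm wide, its slot 15 mm, open outwards; its seat lies 63 mm above the pin at the start (lid_c2 is the lug, its middle 9 mm below the seat). A 3 mm lip, 13.5 to 16.5 mm outwards of the bolt, holds the nut, which must rise 4 to 9 mm in all to pass.
- deckle: bystander: wooden frame 230 by 300 mm, 20 mm high, lying flat; origin under its centre
- tub: bystander: clear plastic tub, 100 mm across, 55 mm high; origin under its centre
- spatula: bystander: wooden spatula 260 mm long, lying flat along its x
- brush: bystander: wooden brush lying along its x
- jar_blue: bystander: blue pigment jar, 60 mm across, 75 mm high; origin under its centre
- jar_ochre: bystander: yellow pigment jar, 60 mm across, 75 mm high; origin under its centre
- nozzle: bystander: brass spray nozzle standing on the table near the pot, 28 mm across, 40 mm high; origin under its centre
- closure: seat on the pot's flange that carries the springy gasket and the blue lid, 206 mm across; origin: seat centre, 147 mm up, fixed; axes as the pot's. The lid's own height is not given: it springs up 0.2 to 4.4 mm, not known beforehand, as the nut lets it go. Clamped: rim top 156 to 158 mm up, dome 170; handle, gauge and valves to 227, all over 95 mm from the last bolt.

How it is judged (in metres and radians):
On the way:
1. the wing nut is backed off at least 2 mm along the bolt while the bolt still stands in its slot (z of nut_centre in the frame of swing_bolt above 0.0787 m and angle between swing_bolt's own z axis and vertical below 0.3 rad), for 0.1 s.
At the end, for the whole second after the job is handed in: the swing bolt is folded out at least 83 degrees from upright (1.45 rad) and at rest, its nut still on it and backed off by at least 2 mm; nothing is touched (angle between swing_bolt's own z axis and vertical above 1.45 rad and angular speed of swing_bolt below 0.1 rad/s and z of nut_centre in the frame of swing_bolt above 0.0787 m).
It fails at once if the bolt is pulled outwards (tilted over 0.03 rad) while its nut still catches, so that it presses on the lid's lug with more than 28 N (angle between swing_bolt's own z axis and vertical above 0.03 rad and contact force between swing_bolt and closure above 28 N).
It fails at once if the nut is backed off more than a quarter turn further than it needs to pass the lug (its underside over 6.4 mm above the lug's seat while the bolt stands upright) (angle between swing_bolt's own z axis and vertical below 0.05 rad and z of lid_c2 in the frame of nut_centre below -0.0289 m).
It fails at once if the fingers lean on the lid or its seat with more than 25 N (contact force between the fingers and closure above 25 N).
It fails at once if a bystander is moved by more than 30 mm (distance of any of deckle, tub, spatula, brush, jar_blue, jar_ochre, nozzle from where it was at the start of the episode above 0.03 m).
It also fails if it takes over 72 s, if anything falls off the work surface, if the arm or the gripper's body presses on something with over 40 N, if the wrist force passes 120 N, or if a joint passes its speed limit or range.

## Working session

There is one attempt and no reset: what is moved stays moved. The work goes in short steps, Python scripts to look and compute and a tool call to move; the robot and the scene stay as the last step left them, time stands still between calls to the robot, and variables do not carry over. Pictures are saved under pics/ and viewed, and the job is handed in when it is done.

Besides the shell and the picture viewer there is one more tool, called after ">>>" in YAML: its name, and indented under it one key for each argument. servo_tool: Moves the arm, as the interface text tells. Its arguments: {"type":"object","properties":{"motion":{"type":"array","items":{"type":"array"}}},"required":["motion"]}

```bash
ls; mkdir -p pics; cat > h.py <<'E'
import numpy as np, cv2, pickle
from station import env
from scipy.spatial.transform import Rotation as R
def snap(cam,fn=None):
    s=env.snapshot(cam)
    if fn: cv2.imwrite('pics/'+fn+'.png',s['img'][:,:,::-1])
    return s
def foc(s): return 200/np.tan(np.radians(s['fov_y'])/2)
def w(s,u,v,z):
    f=foc(s); p=np.array([(u-s['cx'])/f*z,-(v-s['cy'])/f*z,-z,1]); return (np.array(s['extrinsics'])@p)[:3]
def ray(s,u,v):
    E=np.array(s['extrinsics']); d=w(s,u,v,1.0)-E[:3,3]; return E[:3,3],d
def atz(s,u,v,h):
    o,d=ray(s,u,v); return o+d*(h-o[2])/d[2]
def px(s,P):
    E=np.linalg.inv(np.array(s['extrinsics'])); q=E[:3,:3]@np.array(P)+E[:3,3]; f=foc(s)
    return s['cx']+f*q[0]/-q[2], s['cy']-f*q[1]/-q[2]
E
python3 - <<'E'
from h import *
print(env.state())
for c in ['top','side']:
    s=snap(c,c+'0'); print(c,[ (k,s[k]) for k in s if k not in('img','range_z')])
    for n in ['pot','swing_bolt','nut_centre','bolt_tip','closure','nozzle','tub','jar_blue','jar_ochre','deckle']:
        for d in env.pinpoint(c,n)[:2]: 
            u,v=d['centre']; z=s['range_z'][int(np.clip(v,0,399)),int(np.clip(u,0,639))]
            print(c,n,round(d['p'],2),np.round(d['centre'],1),np.round(w(s,u,v,z),1) if z>0 else None)
E
```

```text
pics
{'time_s': 0.0, 'joint_pos': array([ 1.22380191,  0.52204203, -0.03625829,  1.60000304,  0.0212014 ,
        1.02110089, -0.11282064]), 'joint_velocities': array([ 0.00062204,  0.00136525,  0.0007849 , -0.00067231,  0.00039378,
       -0.00012621, -0.00092591]), 'joint_torque': array([-7.10916847e-04, -9.27078724e+01,  1.97996624e+00, -3.69930840e+01,
        1.79626647e-02,  7.87854544e-03,  1.62579863e-05]), 'eef_pos': array([ 170.62803924, -600.90517351,  230.7108324 ]), 'ee_rot': array([ 9.90444414e-01,  1.37911280e-01, -1.39188793e-04, -5.67608950e-04]), 'contact_force': array([-0.2379181 ,  0.2567402 ,  0.20721034]), 'torque': array([ 0.01154036, -0.00350362,  0.01133181]), 'finger_gap': 85.41282158993039}
top [('fov_y', 44.74541134102289), ('cx', 324.76417306944995), ('cy', 205.22648284468136), ('extrinsics', array([[-1.78279469e-02,  9.87605294e-01, -1.55942127e-01,
         3.55938453e+02],
       [-9.99837905e-01, -1.80020941e-02,  2.95581331e-04,
        -1.02917522e+02],
       [-2.51536717e-03,  1.55922120e-01,  9.87766149e-01,
         1.74269324e+03],
       [ 0.0
[... 985 characters left out ...]
000e+00,  0.00000000e+00,  0.00000000e+00,
         1.00000000e+00]]))]
side pot 0.58 [350.1 305.8] [454.  246.3 151.4]
side swing_bolt 0.43 [370.3 252.4] [433.   82.6 165.8]
side nut_centre 0.5 [374.1 230.4] [432.9  35.4 200. ]
side bolt_tip 0.56 [372.6 225.2] [439.1  25.3 207.8]
side closure 0.97 [355.5 276. ] [455.7 172.1 172. ]
side nozzle 0.58 [310.3 256.5] [614.4   9.3  18.6]
side nozzle 0.34 [356.4 272.6] [455.5 160.9 171.7]
side tub 0.67 [299.7 198.5] [ 708.4 -216.    30.7]
side jar_blue 0.72 [371.6 252.6] [429.8  80.6 163.6]
side jar_blue 0.57 [235.  366.8] [694.2 406.   51.6]
side jar_ochre 0.78 [243.8 321.2] [721.3 276.7  39.7]
side jar_ochre 0.73 [310.3 260.6] [612.9  16.1   8.2]
```

View pics/top0.png

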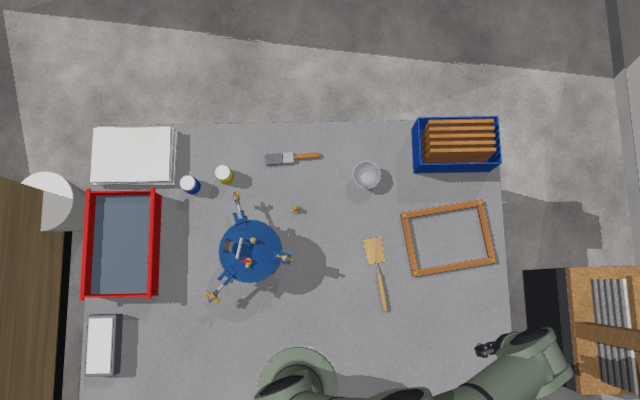

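View pics/side0.png

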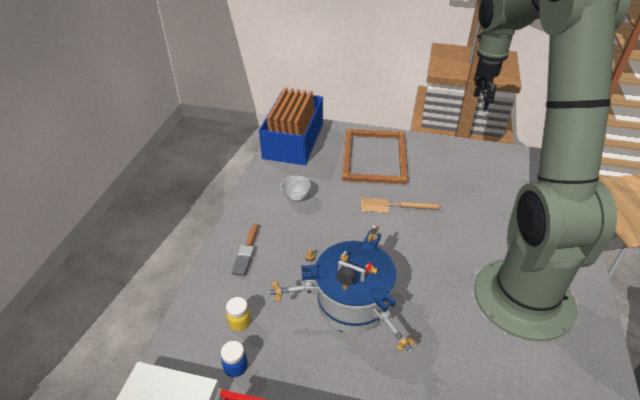

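```bash
python3 - <<'E'
import cv2
a=cv2.imread('pics/top0.png')[180:290,190:330]; b=cv2.imread('pics/side0.png')[200:320,300:420]
cv2.imwrite('pics/topz0.png',cv2.resize(a,None,fx=5,fy=5,interpolation=cv2.INTER_CUBIC))
cv2.imwrite('pics/sidez0.png',cv2.resize(b,None,fx=5,fy=5,interpolation=cv2.INTER_CUBIC))
E
```

```text
(no output)
```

View pics/topz0.png

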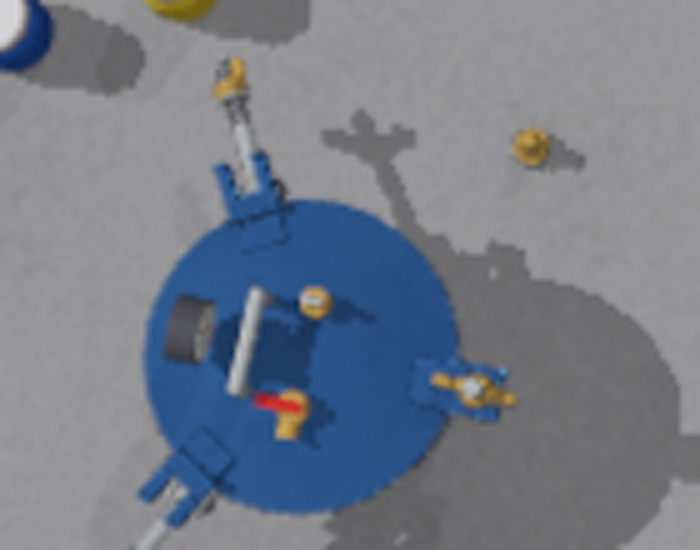

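View pics/sidez0.png

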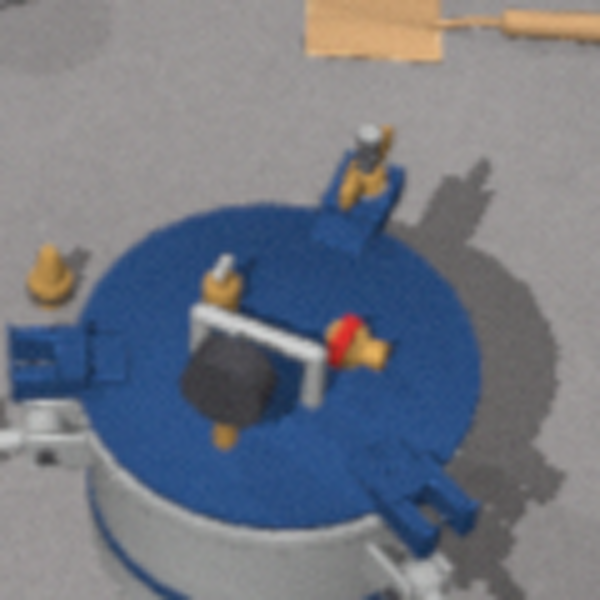

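```bash
python3 - <<'E'
from h import *
from scipy.optimize import least_squares
s=snap('top')
# cloud
v,u=np.mgrid[0:400,0:640]; f=foc(s); Z=s['range_z']
P=np.stack([(u-s['cx'])/f*Z,-(v-s['cy'])/f*Z,-Z],-1); E=np.array(s['extrinsics']); P=P@E[:3,:3].T+E[:3,3]
img=s['img'].astype(int); blue=(img[...,2]>img[...,0]+40)&(Z>0)&(abs(P[...,0]-450)<160)&(abs(P[...,1]-130)<130)
print(blue.sum(), np.percentile(P[blue][:,2],[5,20,50,80,95]))
t=[d for d in env.trace('top','closure')][:1]
for d in t: print(d['p'],d['centre'],d['region'].sum())
cs,_=cv2.findContours(blue.astype(np.uint8),cv2.RETR_EXTERNAL,cv2.CHAIN_APPROX_NONE); c=max(cs,key=len)[:,0]
# fit circle r=103 at z=157 to contour rays
Q=np.array([atz(s,a,b,155) for a,b in c])[:,:2]
r=least_squares(lambda p:np.hypot(*(Q-p[:2]).T)-p[2],[450,130,103],loss='soft_l1',f_scale=1.0)
print('circle',r.x)
C=r.x[:2]
T={}
for n,h in [('bolt_tip',209),('nut_centre',182),('swing_bolt',105)]:
    for d in env.pinpoint('top',n)[:3]:
        q=atz(s,*d['centre'],h)[:2]; e=q-C; print(n,round(d['p'],2),np.round(q,1),np.hypot(*e),np.degrees(np.arctan2(e[1],e[0])))
s2=snap('side')
for n,h in [('bolt_tip',209),('nut_centre',182),('swing_bolt',105)]:
    for d in env.pinpoint('side',n)[:3]:
        q=atz(s2,*d['centre'],h)[:2]; e=q-C; print('side',n,round(d['p'],2),np.round(q,1),np.hypot(*e),np.degrees(np.arctan2(e[1],e[0])))
E
```

```text
2971 [154.76131918 158.8144602  164.40723356 169.97000634 174.05199946]
0.71 [247.5, 248.7] 3283
circle [461.31131014 144.18909136 102.50160253]
bolt_tip 0.4 [437.2  25.5] 121.14583214167455 -101.4808077679358
nut_centre 0.56 [425.8  24.9] 124.43406529803107 -106.55773676840992
swing_bolt 0.47 [445.4  17. ] 128.1474023607202 -97.12764092318073
side bolt_tip 0.47 [433.9  25.3] 122.02698266745423 -102.99381038890775
side nut_centre 0.6 [436.6  29.5] 117.3405267419824 -102.17065094372556
side swing_bolt 0.68 [767.8  88.4] 311.52397586419903 -10.30783232172347
side swing_bolt 0.45 [430.9  24. ] 124.02452882113425 -104.2060563138687
```

>>> servo_tool:
  motion:
    - [[0, 0, 0], [33, -21.8, -10], 85]
    - [[0, 0, 0], [33, -21.8, -10], 85]
    - [[0, 0, 0], [33, -21.8, -10], 85]
    - [[0, 0, 0], [33, -21.8, -10], 85]
    - [[0, 0, 0], [33, -21.8, -10], 85]

```text
time_s: 1.97
eef_pos: [300.6, -449.7, 281.9]
ee_rot: [0.99, 0.138, 0.0, 0.0]
contact_force: [2.1, -0.2, -0.4]
finger_gap: 84.8
```

>>> servo_tool:
  motion:
    - [[0, 0, 0], [33, -21.8, -10], 85]
    - [[0, 0, 0], [33, -21.8, -10], 85]
    - [[0, 0, 0], [33, -21.8, -10], 85]
    - [[0, 0, 0], [33, -21.8, -10], 85]
    - [[0, 0, 0], [33, -21.8, -10], 85]

```text
time_s: 2.38
eef_pos: [429.5, -299.7, 332.1]
ee_rot: [0.99, 0.138, 0.0, 0.0]
contact_force: [0.9, -1.4, 0.8]
finger_gap: 85.0
```

>>> servo_tool:
  motion:
    - [[0, 0, 0], [10.9, -38.5, 0], 85]
    - [[0, 0, 0], [10.9, -38.5, 0], 85]
    - [[0, 0, 0], [10.9, -38.5, 0], 85]
    - [[0, 0, 0], [10.9, -38.5, 0], 85]
    - [[0, 0, 0], [10.9, -38.5, 0], 85]

```text
time_s: 2.8
eef_pos: [428.0, -99.5, 331.5]
ee_rot: [0.99, 0.138, 0.0, 0.0]
contact_force: [1.2, 1.3, 0.2]
finger_gap: 84.7
```

```bash
python3 - <<'E'
from h import *
s=snap('wrist','w1'); print(s['fov_y'],s['cx'],s['cy'],np.round(s['extrinsics'],3)); st=env.state(); print(st['time_s'],st['eef_pos'],st['joint_pos'])
print(px(s,[436,28,209]))
E
```

```text
62.282761985958636 320.4568704270377 200.43884386173863 [[ 2.74000e-01  9.21000e-01  2.79000e-01  4.98362e+02]
 [-9.62000e-01  2.61000e-01  8.00000e-02 -8.06140e+01]
 [ 1.00000e-03 -2.90000e-01  9.57000e-01  4.74898e+02]
 [ 0.00000e+00  0.00000e+00  0.00000e+00  1.00000e+00]]
2.85 [428.38261607 -92.30688439 331.84156686] [ 0.38307584  0.12252691 -0.33622541  1.9103258   0.04299121  1.11483294
 -1.25727271]
(np.float64(167.19729986420433), np.float64(139.79210920224682))
```

View pics/w1.png

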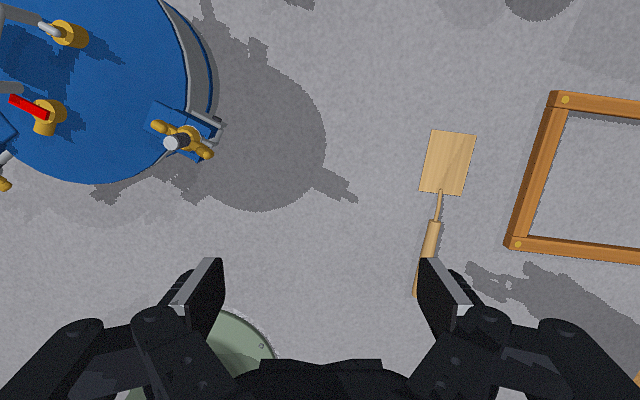

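>>> servo_tool:
  motion:
    - [[0, 0, 0], [8.3, -23.6, 5], 85]
    - [[0, 0, 0], [8.3, -23.6, 5], 85]
    - [[0, 0, 0], [8.3, -23.6, 5], 85]
    - [[0, 0, 0], [8.3, -23.6, 5], 85]
    - [[0, 0, 0], [8.3, -23.6, 5], 85]

```text
time_s: 3.27
eef_pos: [436.1, 24.7, 306.3]
ee_rot: [0.99, 0.138, 0.0, 0.0]
contact_force: [0.7, 0.5, 0.3]
finger_gap: 84.7
```

>>> servo_tool:
  motion:
    - [[0, 0, 6], [0, 0, 0], 85]
    - [[0, 0, 6], [0, 0, 0], 85]
    - [[0, 0, 6], [0, 0, 0], 85]
    - [[0, 0, 6], [0, 0, 0], 85]
    - [[0, 0, 6], [0, 0, 0], 85]

```text
time_s: 3.68
eef_pos: [436.2, 23.6, 306.4]
ee_rot: [0.992, -0.126, 0.0, 0.0]
contact_force: [0.5, -0.1, 0.4]
finger_gap: 85.3
```

```bash
python3 - <<'E'
from h import *
s=snap('wrist','w2'); pickle.dump({k:s[k] for k in s},open('w2.pkl','wb')); st=env.state(); print(st['time_s'],st['eef_pos'],st['ee_rot'],st['joint_pos'])
print(np.round(s['extrinsics'],2))
for n,h in [('bolt_tip',209),('nut_centre',182)]:
    for d in env.pinpoint('wrist',n)[:2]: print(n,d['p'],d['centre'],atz(s,*d['centre'],h), px(s,[436,28,h]))
E
```

```text
3.7333 [436.20598385  23.53241515 306.39549373] [ 9.91543328e-01 -1.29776014e-01  1.17309464e-04 -2.85714928e-05] [ 0.15167141  0.14793848 -0.38185552  1.95115482  0.0632658   1.05363684
 -2.08878149]
[[-2.5000e-01  9.3000e-01  2.8000e-01  5.0705e+02]
 [-9.7000e-01 -2.4000e-01 -7.0000e-02  3.8300e+00]
 [ 0.0000e+00 -2.9000e-01  9.6000e-01  4.4975e+02]
 [ 0.0000e+00  0.0000e+00  0.0000e+00  1.0000e+00]]
bolt_tip 0.65 [315.4, 205.8] [433.10366715  26.52616306 209.        ] (np.float64(312.5651162051816), np.float64(202.7521836228859))
nut_centre 0.85 [316.4, 195.6] [433.32121637  25.97449843 182.        ] (np.float64(313.26084260715294), np.float64(193.2080271911893))
```

View pics/w2.png

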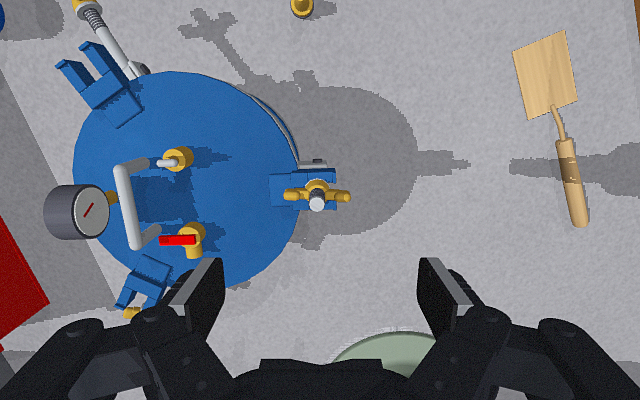

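```bash
python3 - <<'E'
from h import *
s=pickle.load(open('w2.pkl','rb'))
im=s['img'][150:250,240:400]; cv2.imwrite('pics/w2z.png',cv2.resize(im[:,:,::-1],None,fx=5,fy=5,interpolation=cv2.INTER_CUBIC))
r=[d for d in env.trace('wrist','nut_centre')][0]; print(r['p'],r['centre'],r['region'].sum())
i=s['img'].astype(int); m=(i[...,0]-i[...,2]>50); m[:150]=0;m[250:]=0;m[:,:260]=0;m[:,380:]=0
v,u=np.nonzero(m); print(len(u))
Z=s['range_z'][v,u]; P=np.array([w(s,a,b,z) for a,b,z in zip(u,v,Z)]); print(np.percentile(P[:,2],[1,10,50,90,99]))
top=P[P[:,2]>184]; c=np.median(top,0); 
mm=top[:,:2]-top[:,:2].mean(0); U,S,V=np.linalg.svd(mm); print(top.mean(0),np.degrees(np.arctan2(V[0,1],V[0,0])),'ext',(mm@V[0]).min(),(mm@V[0]).max(),(mm@V[1]).min(),(mm@V[1]).max())
# depth of lid lug, bolt tip
for a,b in [(315,203),(316,200),(280,185),(275,190)]: print(a,b,w(s,a,b,s['range_z'][b,a]))
# lid circle
bl=(i[...,2]>i[...,0]+40); bl[:, 300:]=0
E
```

```text
0.63 [326.3, 195.5] 510
759
[174.72942639 178.47838343 185.20736082 191.038403   192.0984217 ]
[435.48437049  25.06098536 188.79820434] 73.6093047117844 ext -27.518431351525873 27.764987182237423 -4.634099901224091 74.64667099710758
315 203 [435.45028608  26.22176986 209.34817171]
316 200 [437.51158234  24.89964843 209.15602525]
280 185 [446.37178603  55.95446317 166.09987877]
275 190 [443.1181757   61.51820092 166.21740107]
```

View pics/w2z.png

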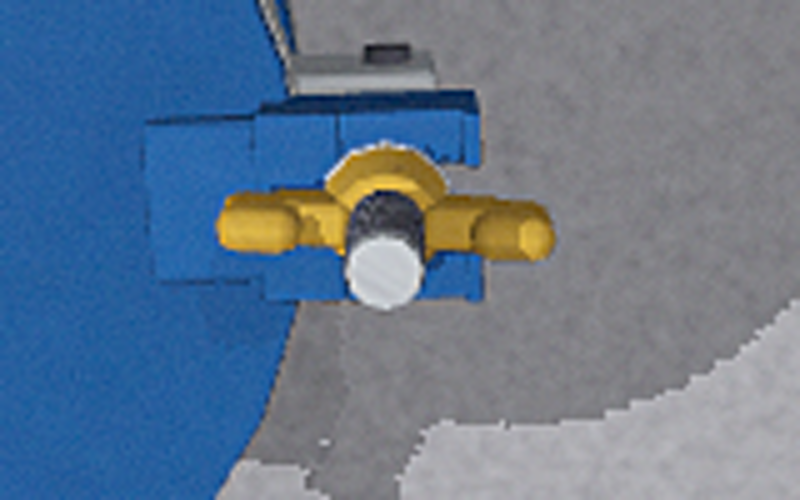

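>>> servo_tool:
  motion:
    - [[0, 0, 1.5], [-1.8, -1.3, 25], 85]
    - [[0, 0, 0], [0, 0, 25], 85]
    - [[0, 0, 0], [0, 0, 25], 85]
    - [[0, 0, 0], [0, 0, 25], 85]
    - [[0, 0, 0], [0, 0, 15], 85]

```text
time_s: 4.3
eef_pos: [433.9, 25.1, 189.3]
ee_rot: [0.991, -0.134, -0.001, 0.0]
contact_force: [-0.4, -0.1, -0.1]
finger_gap: 84.8
```

>>> servo_tool:
  motion:
    - [[0, 0, 0], [0, 0, 10], 75]
    - [[0, 0, 0], [0, 0, 6], 70]
    - [[0, 0, 0], [0, 0, 4], 66]
    - [[0, 0, 0], [0, 0, 0], 64]
    - [[0, 0, 0], [0, 0, 0], 64]

```text
time_s: 4.72
eef_pos: [435.0, 25.3, 171.7]
ee_rot: [0.991, -0.136, 0.0, -0.0]
contact_force: [0.3, 0.1, 0.2]
finger_gap: 64.3
```

```bash
python3 - <<'E'
from h import *
s=snap('wrist','w3');st=env.state(); print(st['time_s'],st['eef_pos'],st['ee_rot'],st['joint_pos'],st['contact_force'],st['finger_gap'])
s=snap('side'); b=s['img'][200:300,310:430,::-1]
cv2.imwrite('pics/s3.png',cv2.resize(b,None,fx=5,fy=5,interpolation=cv2.INTER_CUBIC))
E
```

```text
4.7667 [435.08496269  25.31968352 171.86682832] [ 9.90739333e-01 -1.35776868e-01  4.53020613e-04 -1.04373139e-04] [ 0.10218105  0.33005554 -0.36011728  2.12300391  0.17529427  0.71504224
 -2.2160461 ] [ 0.83032642 -0.34218624 -0.40048395] 63.42546250437936
```

View pics/w3.png

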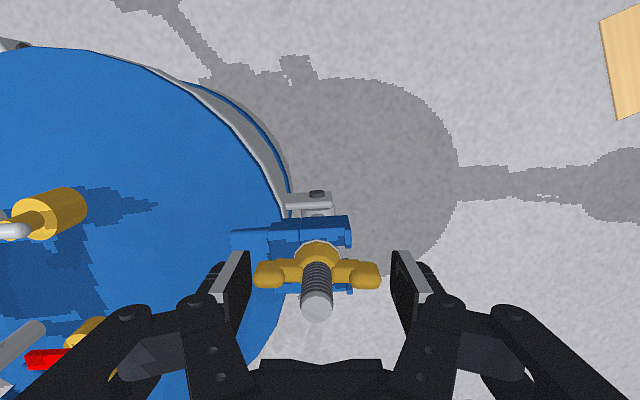

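View pics/s3.png

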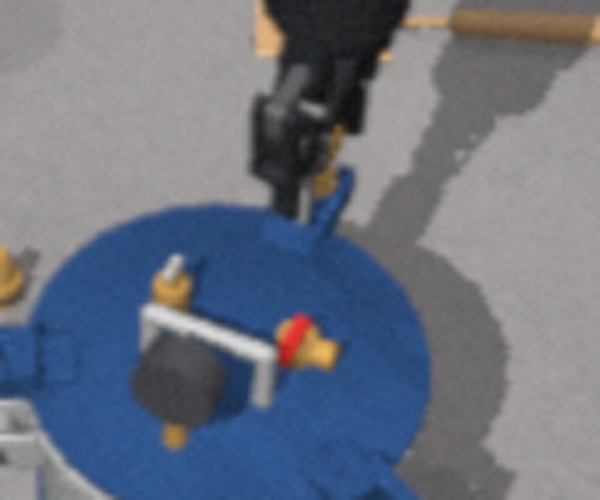

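>>> servo_tool:
  motion:
    - [[0, 0, 0], [0, 0, 0], 52]
    - [[0, 0, 0], [0, 0, 0], 50]
    - [[0, 0, 0], [0, 0, 0], 50]
    - [[0, 0, 0], [0, 0, 0], 50]
    - [[0, 0, 0], [0, 0, 0], 50]

```text
time_s: 5.23
eef_pos: [435.2, 25.5, 171.9]
ee_rot: [0.991, -0.136, 0.001, -0.0]
contact_force: [-1.1, 0.7, 7.1]
finger_gap: 53.8
```

```bash
python3 - <<'E'
from h import *
s=snap('wrist','w4');st=env.state(); print(st['time_s'],st['eef_pos'],st['ee_rot'],st['contact_force'],st['torque'],st['finger_gap'])
E
```

```text
5.2833 [435.2211217   25.45070359 171.95073932] [ 9.90705362e-01 -1.36023447e-01  6.83852592e-04 -2.00914420e-04] [-0.08565666  0.27786212  6.51057847] [0.31471    0.14323756 0.04427781] 53.75953210530415
```

View pics/w4.png

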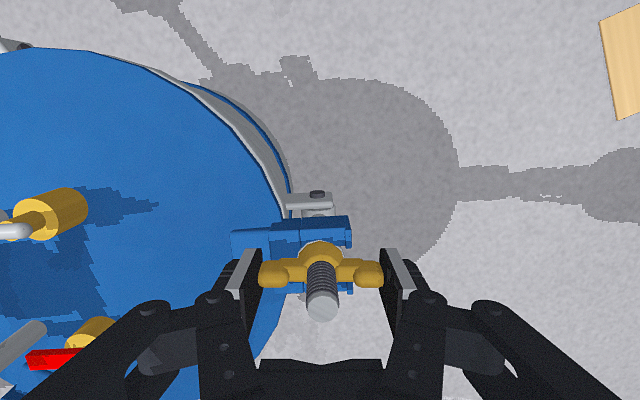

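>>> servo_tool:
  motion:
    - [[0, 0, -5], [0, 0, -0.3], 50]
    - [[0, 0, -5], [0, 0, -0.2], 50]
    - [[0, 0, -5], [0, 0, -0.2], 50]
    - [[0, 0, -5], [0, 0, -0.2], 50]
    - [[0, 0, 0], [0, 0, 0], 50]

```text
time_s: 5.7
eef_pos: [435.2, 25.5, 172.7]
ee_rot: [0.999, 0.04, 0.001, -0.0]
contact_force: [0.5, 2.1, 5.7]
finger_gap: 53.9
```

```bash
python3 - <<'E'
from h import *
s=snap('wrist','w5');st=env.state(); print(st['time_s'],st['eef_pos'],st['ee_rot'],st['contact_force'],st['torque'],st['finger_gap'])
E
```

```text
5.75 [435.12811396  25.46414912 172.64962792] [ 9.99298830e-01  3.74362999e-02  5.68280905e-04 -2.22517769e-04] [1.24083819 2.6460239  5.47987077] [ 0.64975379 -0.03691831  0.15133472] 53.75783042661938
```

View pics/w5.png

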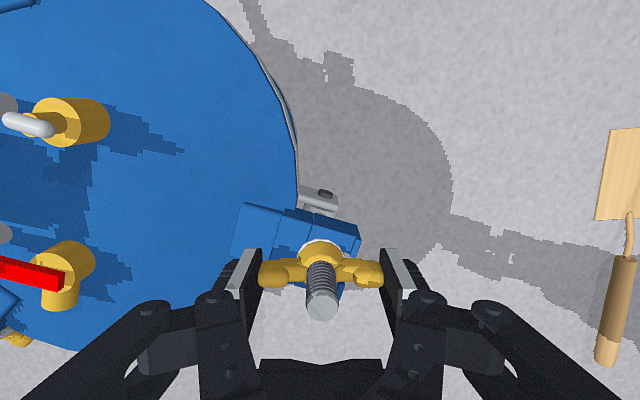

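>>> servo_tool:
  motion:
    - [[0, 0, -6], [0, 0, -0.2], 50]
    - [[0, 0, -6], [0, 0, -0.2], 50]
    - [[0, 0, -6], [0, 0, -0.2], 50]
    - [[0, 0, -6], [0, 0, -0.2], 50]
    - [[0, 0, -6], [0, 0, -0.2], 50]

```text
time_s: 6.17
eef_pos: [435.1, 25.5, 173.6]
ee_rot: [0.955, 0.296, 0.001, 0.0]
contact_force: [0.6, 2.5, 4.4]
finger_gap: 54.0
```

>>> servo_tool:
  motion:
    - [[0, 0, -6], [0, 0, -0.2], 50]
    - [[0, 0, -6], [0, 0, -0.2], 50]
    - [[0, 0, -6], [0, 0, -0.2], 50]
    - [[0, 0, -6], [0, 0, -0.2], 50]
    - [[0, 0, -6], [0, 0, -0.2], 50]

```text
time_s: 6.58
eef_pos: [435.1, 25.5, 174.6]
ee_rot: [0.846, 0.533, 0.001, 0.0]
contact_force: [0.7, 2.5, 4.2]
finger_gap: 54.0
```

>>> servo_tool:
  motion:
    - [[0, 0, -6], [0, 0, -0.2], 50]
    - [[0, 0, -6], [0, 0, -0.2], 50]
    - [[0, 0, -6], [0, 0, -0.2], 50]
    - [[0, 0, -6], [0, 0, -0.2], 50]
    - [[0, 0, -6], [0, 0, -0.2], 50]

```text
time_s: 7.0
eef_pos: [435.2, 25.6, 175.5]
ee_rot: [0.679, 0.734, 0.001, 0.0]
contact_force: [-0.1, 2.8, 3.1]
finger_gap: 53.9
```

>>> servo_tool:
  motion:
    - [[0, 0, -6], [0, 0, -0.2], 50]
    - [[0, 0, -6], [0, 0, -0.2], 50]
    - [[0, 0, -6], [0, 0, -0.2], 50]
    - [[0, 0, -6], [0, 0, -0.2], 50]
    - [[0, 0, -6], [0, 0, -0.2], 50]

```text
time_s: 7.42
eef_pos: [435.2, 25.6, 176.5]
ee_rot: [0.466, 0.885, 0.0, 0.0]
contact_force: [0.5, 3.7, 2.9]
finger_gap: 54.2
```

```bash
python3 - <<'E'
from h import *
s=snap('wrist','w6');st=env.state(); print(st['time_s'],st['eef_pos'],st['ee_rot'],st['joint_pos'],st['contact_force'],st['torque'],st['finger_gap'])
E
```

```text
7.4667 [435.14989033  25.66169241 176.44385267] [4.62351794e-01 8.86696411e-01 4.89025082e-04 2.34046051e-04] [ 0.55607932  0.43984233 -0.94473942  2.09843867  0.48417934  0.83396848
 -0.07030332] [0.79081925 3.07321192 4.55935057] [ 1.0091961  -0.49923173 -0.15463645] 53.9943336515043
```

View pics/w6.png

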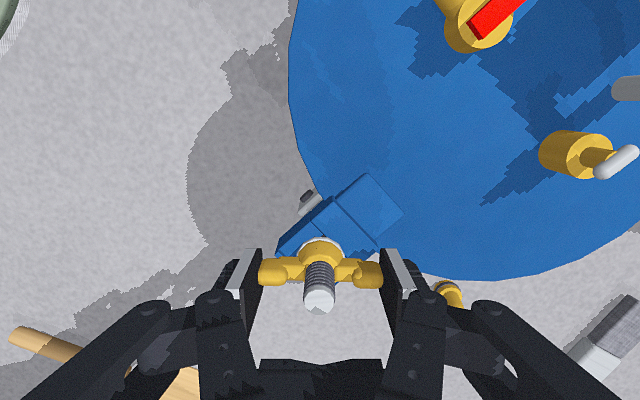

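>>> servo_tool:
  motion:
    - [[0, 0, 0], [0, 0, 0], 60]
    - [[0, 0, 0], [0, 0, 0], 75]
    - [[0, 0, 0], [0, 0, 0], 75]
    - [[0, 0, 0], [0, 0, -8], 75]
    - [[0, 0, 0], [0, 0, -14], 75]

```text
time_s: 7.88
eef_pos: [434.0, 25.3, 198.0]
ee_rot: [0.467, 0.884, -0.001, -0.001]
contact_force: [0.5, 0.4, 0.8]
finger_gap: 74.9
```

>>> servo_tool:
  motion:
    - [[0, 0, -7], [0, 0, 0], 60]
    - [[0, 0, -7], [0, 0, 0], 50]
    - [[0, 0, -7], [0, 0, 0], 40]
    - [[0, 0, -7], [0, 0, 0], 30]
    - [[0, 0, -7], [0, 0, 0], 24]

```text
time_s: 8.3
eef_pos: [434.7, 25.1, 198.8]
ee_rot: [0.177, 0.984, -0.0, 0.0]
contact_force: [0.0, -0.5, -0.0]
finger_gap: 23.8
```

>>> servo_tool:
  motion:
    - [[0, 0, -6.5], [0, 0, 0], 22]
    - [[0, 0, 0], [0, 0, 0], 18]
    - [[0, 0, 0], [0, 0, 0], 18]
    - [[0, 0, 0], [0, 0, 0], 16]
    - [[0, 0, 0], [0, 0, 0], 16]

```text
time_s: 8.72
eef_pos: [434.7, 25.3, 198.4]
ee_rot: [0.125, 0.992, -0.0, 0.0]
contact_force: [-0.5, -0.4, 0.5]
finger_gap: 16.0
```

```bash
python3 - <<'E'
from h import *
s=snap('wrist','w7');st=env.state(); print(st['time_s'],st['eef_pos'],st['ee_rot'],st['contact_force'],st['torque'],st['finger_gap'])
E
```

```text
8.7667 [434.74935844  25.28978539 198.35941729] [ 1.24336974e-01  9.92240033e-01 -1.52706250e-04  9.79420760e-05] [ 0.00044592  0.04580449 -0.39445139] [ 0.01027003 -0.02312829  0.01820917] 16.067965045392533
```

View pics/w7.png

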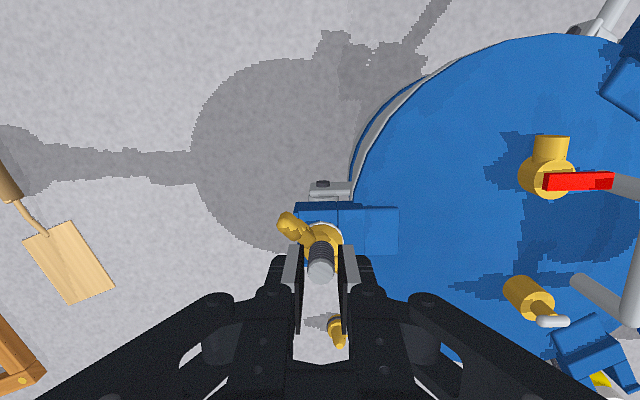

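>>> servo_tool:
  motion:
    - [[0, 0, 0], [0, -1, 0], 16]
    - [[0, 0, 0], [0, -1, 0], 16]
    - [[0, 0, 0], [0, -1, 0], 16]
    - [[0, 0, 0], [0, -1, 0], 16]
    - [[0, 0, 0], [0, 0, 0], 16]

```text
time_s: 9.18
eef_pos: [433.7, 21.3, 198.2]
ee_rot: [0.123, 0.992, 0.0, 0.0]
contact_force: [1.0, -0.1, 0.7]
finger_gap: 15.9
```

>>> servo_tool:
  motion:
    - [[0, 0, 0], [0, -0.5, 0], 16]
    - [[0, 0, 0], [0, -0.5, 0], 16]
    - [[0, 0, 0], [0, -0.5, 0], 16]
    - [[0, 0, 0], [0, 0, 0], 16]
    - [[0, 0, 0], [0, 0, 0], 16]

```text
time_s: 9.6
eef_pos: [433.4, 19.9, 198.2]
ee_rot: [0.123, 0.992, -0.0, -0.0]
contact_force: [0.5, 0.8, 0.9]
finger_gap: 16.2
```

>>> servo_tool:
  motion:
    - [[0, 0, 0], [0, -0.5, 0], 16]
    - [[0, 0, 0], [0, -0.5, 0], 16]
    - [[0, 0, 0], [0, 0, 0], 16]
    - [[0, 0, 0], [0, 0, 0], 16]
    - [[0, 0, 0], [0, 0, 0], 16]

```text
time_s: 10.02
eef_pos: [433.1, 18.9, 198.2]
ee_rot: [0.123, 0.992, -0.0, 0.0]
contact_force: [0.1, 0.3, 0.9]
finger_gap: 16.2
```

```bash
python3 - <<'E'
from h import *
s=snap('wrist');st=env.state(); print(st['contact_force'],st['finger_gap'])
cv2.imwrite('pics/w8.png',cv2.resize(s['img'][180:330,240:420,::-1],None,fx=4,fy=4,interpolation=cv2.INTER_CUBIC))
E
```

```text
[0.89446269 0.05595597 0.36112347] 15.585358214153352
```

View pics/w8.png

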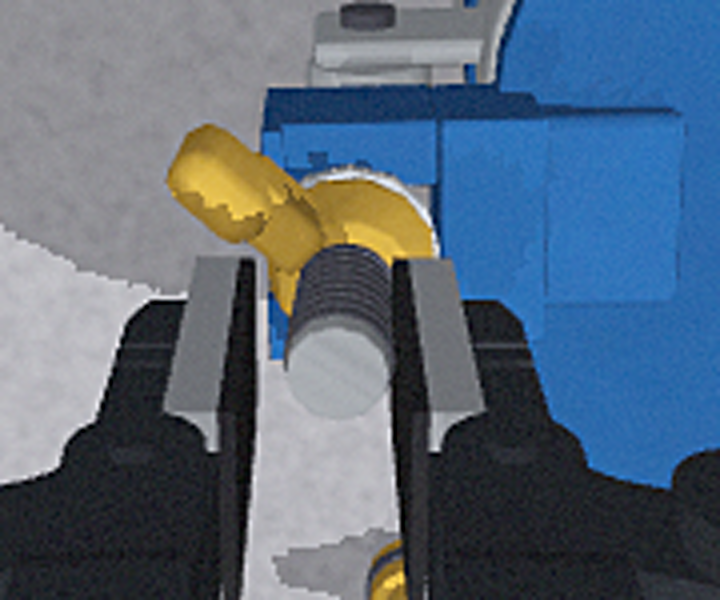

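>>> servo_tool:
  motion:
    - [[0, 0, 0], [0, -0.5, 0], 16]
    - [[0, 0, 0], [0, -0.5, 0], 16]
    - [[0, 0, 0], [0, 0, 0], 16]
    - [[0, 0, 0], [0, 0, 0], 16]
    - [[0, 0, 0], [0, 0, 0], 16]

```text
time_s: 10.48
eef_pos: [432.9, 17.9, 198.2]
ee_rot: [0.123, 0.992, -0.0, -0.0]
contact_force: [0.1, 0.9, 0.7]
finger_gap: 16.0
```

>>> servo_tool:
  motion:
    - [[0, 0, 0], [0, -0.5, 0], 16]
    - [[0, 0, 0], [0, 0, 0], 16]
    - [[0, 0, 0], [0, 0, 0], 16]
    - [[0, 0, 0], [0, 0, 0], 16]
    - [[0, 0, 0], [0, 0, 0], 16]

```text
time_s: 10.9
eef_pos: [432.8, 17.5, 198.2]
ee_rot: [0.123, 0.992, 0.0, 0.0]
contact_force: [1.3, 0.6, 1.0]
finger_gap: 16.2
```

>>> servo_tool:
  motion:
    - [[0, 0, 0], [0, -0.5, 0], 16]
    - [[0, 0, 0], [0, 0, 0], 16]
    - [[0, 0, 0], [0, 0, 0], 16]
    - [[0, 0, 0], [0, 0, 0], 16]
    - [[0, 0, 0], [0, 0, 0], 16]

```text
time_s: 11.32
eef_pos: [432.7, 17.1, 198.2]
ee_rot: [0.123, 0.992, 0.0, 0.0]
contact_force: [1.2, 2.6, -0.1]
finger_gap: 16.0
```

>>> servo_tool:
  motion:
    - [[0, 0, 0], [0, -0.4, 0], 16]
    - [[0, 0, 0], [0, 0, 0], 16]
    - [[0, 0, 0], [0, 0, 0], 16]
    - [[0, 0, 0], [0, 0, 0], 16]
    - [[0, 0, 0], [0, 0, 0], 16]

```text
time_s: 11.73
eef_pos: [432.6, 16.7, 198.2]
ee_rot: [0.123, 0.992, 0.0, 0.0]
contact_force: [1.2, 4.0, 0.7]
finger_gap: 16.3
```

>>> servo_tool:
  motion:
    - [[0, 0, 0], [0, -0.3, 0], 16]
    - [[0, 0, 0], [0, 0, 0], 16]
    - [[0, 0, 0], [0, 0, 0], 16]
    - [[0, 0, 0], [0, 0, 0], 16]
    - [[0, 0, 0], [0, 0, 0], 16]

```text
time_s: 12.15
eef_pos: [432.5, 16.4, 198.2]
ee_rot: [0.123, 0.992, 0.0, 0.0]
contact_force: [2.4, 5.8, 0.9]
finger_gap: 16.0
```

>>> servo_tool:
  motion:
    - [[0, 0, 0], [0, 3, 0], 16]
    - [[0, 0, 0], [0, 3, 0], 16]
    - [[0, 0, 0], [0, 3, 0], 16]
    - [[0, 0, 0], [0, 1.2, 0], 16]
    - [[0, 0, 0], [0, 0.7, 0], 16]

```text
time_s: 12.57
eef_pos: [435.0, 27.0, 198.1]
ee_rot: [0.123, 0.992, -0.0, -0.0]
contact_force: [-1.4, -0.2, 1.5]
finger_gap: 15.7
```

```bash
python3 - <<'E'
from h import *
s=snap('wrist');st=env.state(); print(st['eef_pos'],st['contact_force'],st['finger_gap'])
cv2.imwrite('pics/w9.png',cv2.resize(s['img'][180:330,240:420,::-1],None,fx=4,fy=4,interpolation=cv2.INTER_CUBIC))
E
```

```text
[435.06840625  27.07092758 198.15259393] [-0.74415061 -1.4023051   0.29858526] 15.61455694562355
```

View pics/w9.png

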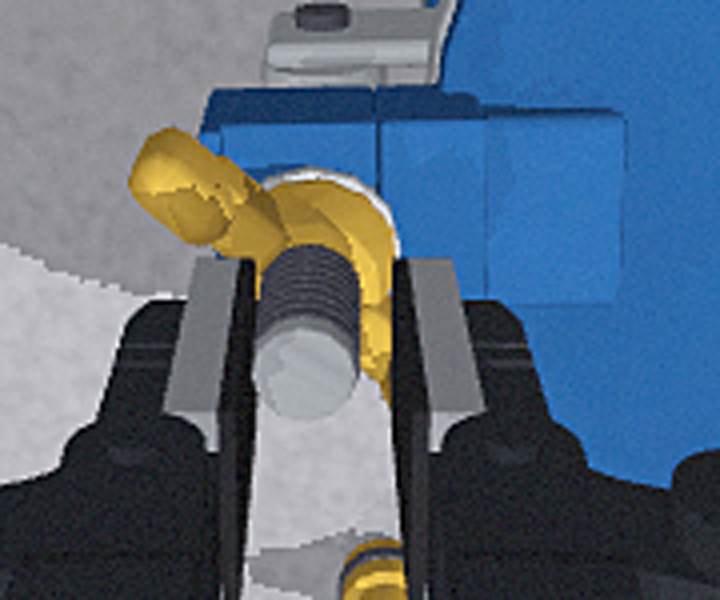

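>>> servo_tool:
  motion:
    - [[0, 0, 0], [0, -1.9, 0], 30]
    - [[0, 0, 6.8], [0, 0, 0], 75]
    - [[0, 0, 6.8], [0, 0, 0], 75]
    - [[0, 0, 6.8], [0, 0, 0], 75]
    - [[0, 0, 6.8], [0, 0, 0], 75]

```text
time_s: 13.03
eef_pos: [434.7, 24.8, 198.2]
ee_rot: [0.356, 0.935, 0.0, 0.0]
contact_force: [-0.2, -0.5, 0.1]
finger_gap: 74.2
```

>>> servo_tool:
  motion:
    - [[0, 0, 6.8], [0, 0, 0], 75]
    - [[0, 0, 6.8], [0, 0, 0], 75]
    - [[0, 0, 0], [0, 0, 7], 75]
    - [[0, 0, 0], [0, 0, 7], 75]
    - [[0, 0, 0], [0, 0, 7], 68]

```text
time_s: 13.45
eef_pos: [434.5, 25.0, 176.3]
ee_rot: [0.459, 0.888, -0.0, -0.0]
contact_force: [-0.1, 0.0, 0.1]
finger_gap: 68.0
```

```bash
python3 - <<'E'
from h import *
s=snap('wrist','w10');st=env.state(); print(st['time_s'],st['eef_pos'],st['ee_rot'],st['contact_force'],st['finger_gap'])
E
```

```text
13.5 [433.97687138  24.88255565 175.20445693] [ 4.59763348e-01  8.88041011e-01 -2.81079257e-04 -8.64591060e-04] [-1.66553997 -0.66523031 -1.61427263] 68.24478053230945
```

View pics/w10.png

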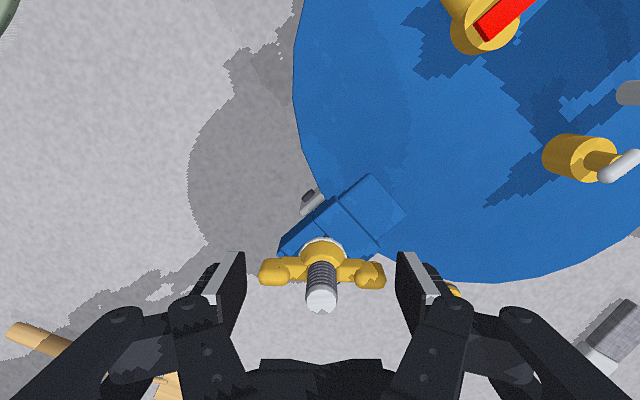

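>>> servo_tool:
  motion:
    - [[0, 0, 0], [0, 0, 0], 55]
    - [[0, 0, 0], [0, 0, 0], 50]
    - [[0, 0, 0], [0, 0, 0], 50]
    - [[0, 0, 0], [0, 0, 0], 50]
    - [[0, 0, 0], [0, 0, 0], 50]

```text
time_s: 13.92
eef_pos: [434.7, 25.1, 177.3]
ee_rot: [0.461, 0.887, 0.0, 0.0]
contact_force: [-1.2, 1.3, 0.3]
finger_gap: 53.7
```

>>> servo_tool:
  motion:
    - [[0, 0, -6.7], [0, 0, -0.22], 50]
    - [[0, 0, -6.7], [0, 0, -0.22], 50]
    - [[0, 0, -6.7], [0, 0, -0.22], 50]
    - [[0, 0, -6.7], [0, 0, -0.22], 50]
    - [[0, 0, -6.7], [0, 0, -0.22], 50]

```text
time_s: 14.33
eef_pos: [434.7, 25.0, 178.4]
ee_rot: [0.183, 0.983, 0.0, 0.0]
contact_force: [-1.0, 0.6, 0.4]
finger_gap: 53.8
```

>>> servo_tool:
  motion:
    - [[0, 0, -6.7], [0, 0, -0.22], 50]
    - [[0, 0, -6.7], [0, 0, -0.22], 50]
    - [[0, 0, -6.7], [0, 0, -0.22], 50]
    - [[0, 0, -6.7], [0, 0, -0.22], 50]
    - [[0, 0, -6.7], [0, 0, -0.22], 50]

```text
time_s: 14.75
eef_pos: [434.7, 24.9, 179.5]
ee_rot: [-0.108, 0.994, -0.0, 0.0]
contact_force: [-1.3, -0.3, 0.0]
finger_gap: 54.0
```

```bash
python3 - <<'E'
from h import *
s=snap('wrist','w11');st=env.state(); print(st['time_s'],st['eef_pos'],st['ee_rot'],st['contact_force'],st['finger_gap'],st['joint_pos'])
E
```

```text
14.8 [434.66559783  24.94698414 179.38160724] [-1.12202680e-01  9.93685329e-01  1.19751179e-04 -1.03551743e-04] [-0.83725257 -0.14852607  0.60807589] 53.83156277414227 [ 0.74200593  0.57096677 -1.24002661  2.08936863  0.67068665  0.96492676
  0.92994666]
```

View pics/w11.png

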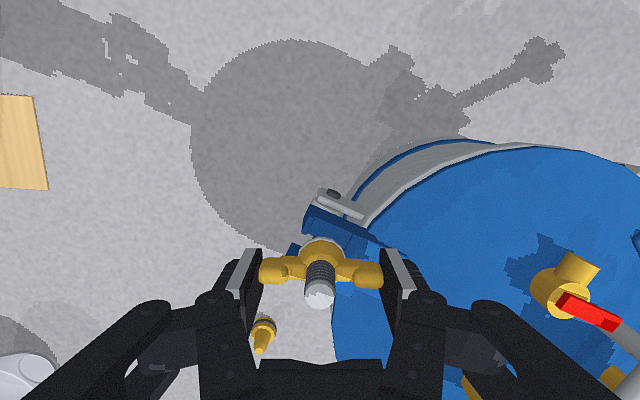

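>>> servo_tool:
  motion:
    - [[0, 0, 0], [0, 0, 0], 60]
    - [[0, 0, 0], [0, 0, 0], 75]
    - [[0, 0, 0], [0, 0, 0], 75]
    - [[0, 0, 0], [0, 0, -7], 75]
    - [[0, 0, 0], [0, 0, -14], 75]

```text
time_s: 15.22
eef_pos: [434.1, 25.1, 200.3]
ee_rot: [-0.105, 0.995, 0.0, -0.001]
contact_force: [-0.4, -0.6, 0.6]
finger_gap: 75.2
```

>>> servo_tool:
  motion:
    - [[0, 0, 6.8], [0, 0, 0], 60]
    - [[0, 0, 6.8], [0, 0, 0], 45]
    - [[0, 0, 6.8], [0, 0, 0], 30]
    - [[0, 0, 6.8], [0, 0, 0], 20]
    - [[0, 0, 0], [0, 0, 0], 16]

```text
time_s: 15.63
eef_pos: [434.9, 25.2, 201.2]
ee_rot: [0.135, 0.991, -0.0, 0.001]
contact_force: [-0.7, -0.6, 0.2]
finger_gap: 16.5
```

>>> servo_tool:
  motion:
    - [[0, 0, 0], [0, -1, 0], 16]
    - [[0, 0, 0], [0, -1, 0], 16]
    - [[0, 0, 0], [0, -1, 0], 16]
    - [[0, 0, 0], [0, -1, 0], 16]
    - [[0, 0, 0], [0, 0, 0], 16]

```text
time_s: 16.05
eef_pos: [433.6, 21.1, 200.4]
ee_rot: [0.131, 0.991, 0.0, -0.0]
contact_force: [0.3, 1.3, 2.2]
finger_gap: 16.1
```

```bash
python3 - <<'E'
from h import *
s=snap('wrist','w12');st=env.state(); print(st['time_s'],st['eef_pos'],st['ee_rot'],st['contact_force'],st['finger_gap'],st['joint_pos'])
E
```

```text
16.1 [433.64878593  21.1242739  200.38008714] [ 1.31494753e-01  9.91316855e-01  1.41323662e-04 -5.86207053e-05] [0.36564456 0.61656317 0.20494789] 15.749590547996798 [ 0.71813574  0.47384743 -1.15582144  2.07200718  0.54262658  0.94097269
  0.57285445]
```

View pics/w12.png

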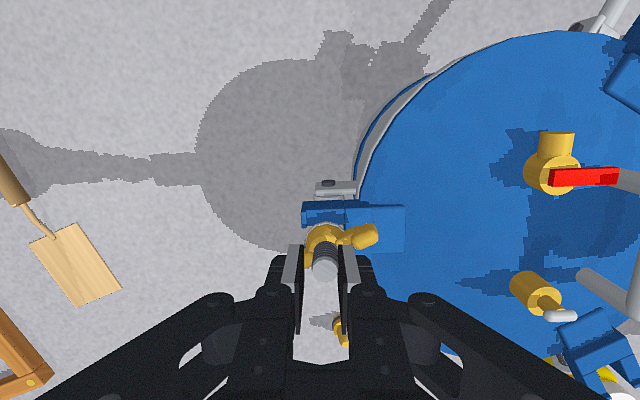

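Bolt against the inner pad again. Pulling on carefully: 3.5 mm more, then small steps.

>>> servo_tool:
  motion:
    - [[0, 0, 0], [0, -1, 0], 16]
    - [[0, 0, 0], [0, -1, 0], 16]
    - [[0, 0, 0], [0, -1, 0], 16]
    - [[0, 0, 0], [0, -0.5, 0], 16]
    - [[0, 0, 0], [0, 0, 0], 16]

```text
time_s: 16.52
eef_pos: [432.7, 17.7, 200.4]
ee_rot: [0.132, 0.991, -0.0, 0.0]
contact_force: [1.2, 0.3, 0.6]
finger_gap: 16.3
```

>>> servo_tool:
  motion:
    - [[0, 0, 0], [0, -0.5, 0], 16]
    - [[0, 0, 0], [0, 0, 0], 16]
    - [[0, 0, 0], [0, 0, 0], 16]
    - [[0, 0, 0], [0, 0, 0], 16]
    - [[0, 0, 0], [0, 0, 0], 16]

```text
time_s: 16.93
eef_pos: [432.6, 17.3, 200.4]
ee_rot: [0.132, 0.991, -0.0, -0.0]
contact_force: [0.8, 0.1, 0.4]
finger_gap: 16.2
```

>>> servo_tool:
  motion:
    - [[0, 0, 0], [0, -0.5, 0], 16]
    - [[0, 0, 0], [0, 0, 0], 16]
    - [[0, 0, 0], [0, 0, 0], 16]
    - [[0, 0, 0], [0, 0, 0], 16]
    - [[0, 0, 0], [0, 0, 0], 16]

```text
time_s: 17.35
eef_pos: [432.4, 16.9, 200.4]
ee_rot: [0.132, 0.991, -0.0, -0.0]
contact_force: [0.4, 0.5, 0.9]
finger_gap: 15.9
```

>>> servo_tool:
  motion:
    - [[0, 0, 0], [0, -0.5, 0], 16]
    - [[0, 0, 0], [0, 0, 0], 16]
    - [[0, 0, 0], [0, 0, 0], 16]
    - [[0, 0, 0], [0, 0, 0], 16]
    - [[0, 0, 0], [0, 0, 0], 16]

```text
time_s: 17.77
eef_pos: [432.3, 16.4, 200.4]
ee_rot: [0.132, 0.991, -0.0, -0.0]
contact_force: [1.4, 1.3, 0.7]
finger_gap: 16.0
```

>>> servo_tool:
  motion:
    - [[0, 0, 0], [0, -0.5, 0], 16]
    - [[0, 0, 0], [0, 0, 0], 16]
    - [[0, 0, 0], [0, 0, 0], 16]
    - [[0, 0, 0], [0, 0, 0], 16]
    - [[0, 0, 0], [0, 0, 0], 16]

```text
time_s: 18.18
eef_pos: [432.2, 15.9, 200.4]
ee_rot: [0.132, 0.991, -0.0, -0.0]
contact_force: [0.5, 1.8, -0.0]
finger_gap: 15.8
```

>>> servo_tool:
  motion:
    - [[0, 0, 0], [0, -0.5, 0], 16]
    - [[0, 0, 0], [0, 0, 0], 16]
    - [[0, 0, 0], [0, 0, 0], 16]
    - [[0, 0, 0], [0, 0, 0], 16]
    - [[0, 0, 0], [0, 0, 0], 16]

```text
time_s: 18.6
eef_pos: [432.1, 15.4, 200.4]
ee_rot: [0.132, 0.991, -0.0, 0.0]
contact_force: [1.1, 0.7, -0.4]
finger_gap: 15.9
```

>>> servo_tool:
  motion:
    - [[0, 0, 0], [0, -0.5, 0], 16]
    - [[0, 0, 0], [0, 0, 0], 16]
    - [[0, 0, 0], [0, 0, 0], 16]
    - [[0, 0, 0], [0, 0, 0], 16]
    - [[0, 0, 0], [0, 0, 0], 16]

```text
time_s: 19.02
eef_pos: [431.9, 14.9, 200.4]
ee_rot: [0.132, 0.991, 0.0, -0.0]
contact_force: [1.2, 1.0, -0.7]
finger_gap: 16.2
```

>>> servo_tool:
  motion:
    - [[0, 0, 0], [0, -0.5, 0], 16]
    - [[0, 0, 0], [0, 0, 0], 16]
    - [[0, 0, 0], [0, -0.5, 0], 16]
    - [[0, 0, 0], [0, 0, 0], 16]
    - [[0, 0, 0], [0, 0, 0], 16]

```text
time_s: 19.43
eef_pos: [431.6, 14.0, 200.4]
ee_rot: [0.132, 0.991, -0.0, -0.0]
contact_force: [0.9, 0.6, -0.7]
finger_gap: 15.9
```

>>> servo_tool:
  motion:
    - [[0, 0, 0], [0, -0.5, 0], 16]
    - [[0, 0, 0], [0, 0, 0], 16]
    - [[0, 0, 0], [0, -0.5, 0], 16]
    - [[0, 0, 0], [0, 0, 0], 16]
    - [[0, 0, 0], [0, 0, 0], 16]

```text
time_s: 19.85
eef_pos: [431.4, 13.0, 200.4]
ee_rot: [0.132, 0.991, -0.0, -0.0]
contact_force: [1.0, 1.6, -0.1]
finger_gap: 16.1
```

>>> servo_tool:
  motion:
    - [[0, 0, 0], [0, -0.5, 0], 18]
    - [[0, 0, 0], [0, -0.5, 0], 20]
    - [[0, 0, 0], [0, -0.5, 0], 20]
    - [[0, 0, 0], [0, 0, 0], 20]
    - [[0, 0, 0], [0, 0, 0], 20]

```text
time_s: 20.27
eef_pos: [431.0, 11.5, 200.4]
ee_rot: [0.132, 0.991, -0.0, -0.0]
contact_force: [0.5, -0.4, -0.4]
finger_gap: 19.8
```

```bash
python3 - <<'E'
from h import *
s=snap('wrist');st=env.state(); print(st['time_s'],st['eef_pos'],st['contact_force'],st['finger_gap'])
cv2.imwrite('pics/w13.png',cv2.resize(s['img'][180:330,240:420,::-1],None,fx=4,fy=4,interpolation=cv2.INTER_CUBIC))
E
```

```text
20.3167 [430.99137493  11.52817033 200.39862581] [-0.56786492  0.27630518  0.70906399] 20.015155649962484
```

View pics/w13.png

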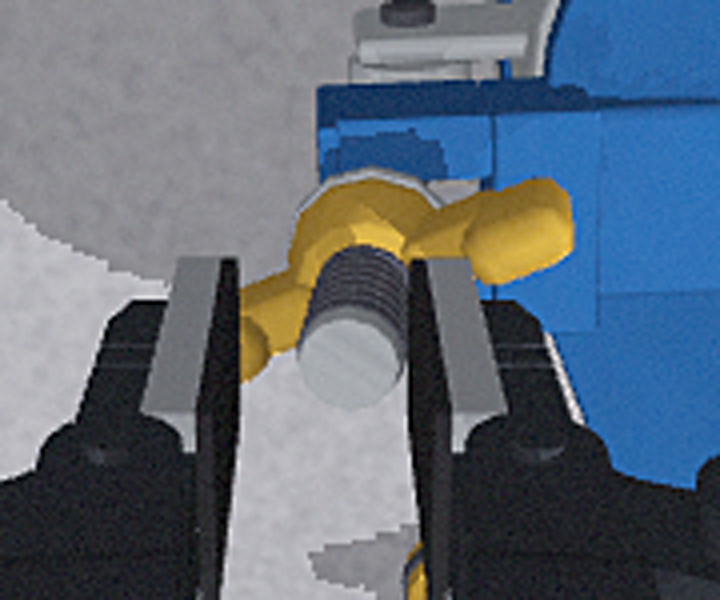

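>>> servo_tool:
  motion:
    - [[0, 0, 0], [0, -3, 0], 22]
    - [[0, 0, 0], [0, -3, 0.2], 22]
    - [[0, 0, 0], [0, -4, 0.2], 22]
    - [[0, 0, 0], [0, -4, 0.2], 22]
    - [[0, 0, 0], [0, -4, 0.2], 22]

```text
time_s: 20.73
eef_pos: [426.2, -6.3, 199.6]
ee_rot: [0.132, 0.991, 0.0, -0.0]
contact_force: [0.9, 0.8, 0.5]
finger_gap: 21.8
```

>>> servo_tool:
  motion:
    - [[0, 0, 0], [0, -4, 0.2], 22]
    - [[0, 0, 0], [0, -4, 0.2], 22]
    - [[0, 0, 0], [0, -4, 0.2], 22]
    - [[0, 0, 0], [0, -4, 0.2], 22]
    - [[0, 0, 0], [0, 0, 0], 22]

```text
time_s: 21.15
eef_pos: [421.9, -22.2, 198.7]
ee_rot: [0.132, 0.991, -0.0, -0.0]
contact_force: [0.1, 0.3, -1.3]
finger_gap: 22.2
```

```bash
python3 - <<'E'
from h import *
s=snap('wrist','w14');st=env.state(); print(st['time_s'],st['eef_pos'],st['contact_force'],st['finger_gap'],st['joint_pos'])
s=snap('side'); b=s['img'][170:290,310:430,::-1]
cv2.imwrite('pics/s14.png',cv2.resize(b,None,fx=5,fy=5,interpolation=cv2.INTER_CUBIC))
E
```

```text
21.2 [421.9911043  -21.77837157 198.74866345] [-0.15338519 -0.44231384 -0.09394276] 21.991424596500103 [ 0.83493514  0.45922474 -1.16891755  2.09957153  0.53623816  0.92526978
  0.66904085]
```

View pics/w14.png

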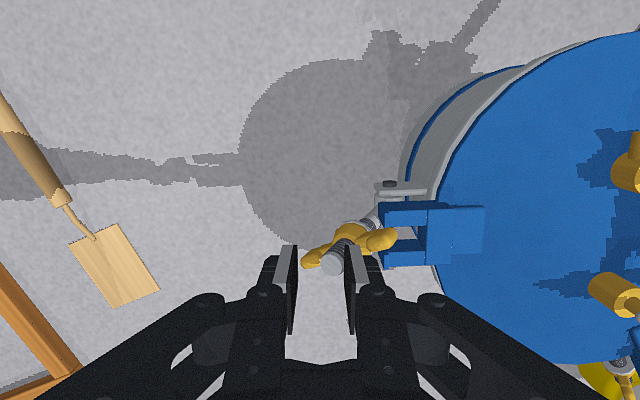

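View pics/s14.png

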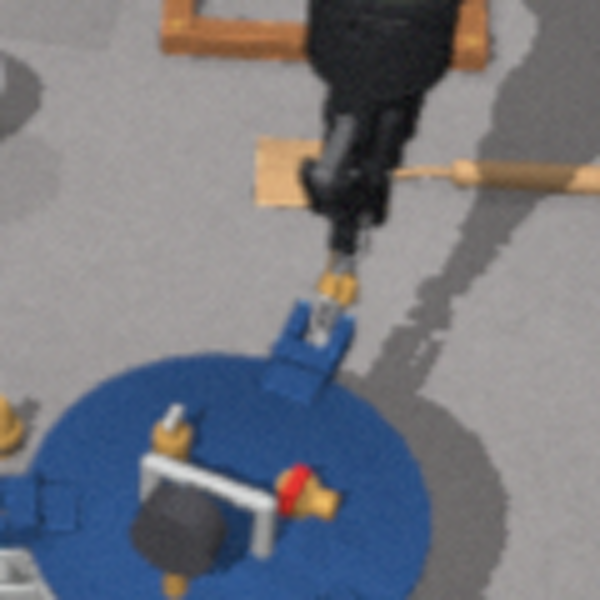

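>>> servo_tool:
  motion:
    - [[0, 0, 0], [0, 0, -10], 30]
    - [[0, 0, 0], [0, 0, -10], 30]
    - [[0, 0, 7], [0, 0, 0], 10]
    - [[0, 0, 7], [0, 0, 0], 0]
    - [[0, 0, 7], [0, 0, 0], 0]

```text
time_s: 21.67
eef_pos: [422.5, -21.1, 219.9]
ee_rot: [0.313, 0.95, 0.0, 0.001]
contact_force: [-0.1, 0.3, -0.5]
finger_gap: 0.3
```

>>> servo_tool:
  motion:
    - [[0, 0, 7], [0, 0, 0], 0]
    - [[0, 0, 7], [0, 0, 0], 0]
    - [[0, 0, 7], [0, 0, 0], 0]
    - [[0, 0, 7], [0, 0, 0], 0]
    - [[0, 0, 7], [0, 0, 0], 0]

```text
time_s: 22.08
eef_pos: [422.5, -20.9, 219.9]
ee_rot: [0.584, 0.812, 0.0, 0.0]
contact_force: [-0.7, -0.1, 0.2]
finger_gap: -0.1
```

>>> servo_tool:
  motion:
    - [[0, 0, 7], [0, 0, 0], 0]
    - [[0, 0, 7], [0, 0, 0], 0]
    - [[0, 0, 7], [0, 0, 0], 0]
    - [[0, 0, 7], [0, 0, 0], 0]
    - [[0, 0, 7], [0, 0, 0], 0]

```text
time_s: 22.5
eef_pos: [422.5, -20.9, 219.9]
ee_rot: [0.801, 0.599, 0.001, 0.0]
contact_force: [0.2, -0.8, -0.7]
finger_gap: 0.1
```

```bash
python3 - <<'E'
from h import *
s=snap('wrist','w15');st=env.state(); print(st['time_s'],st['eef_pos'],st['ee_rot'],st['contact_force'],st['finger_gap'],st['joint_pos'])
for n in ['bolt_tip','nut_centre']:
    for d in env.pinpoint('wrist',n)[:2]:
        u,v=d['centre']; print(n,d['p'],d['centre'],w(s,u,v,s['range_z'][int(v),int(u)]))
E
```

```text
22.55 [422.52106826 -20.86045796 219.93022943] [8.03960388e-01 5.94682490e-01 5.81567668e-04 3.05634872e-04] [0.67053981 0.41048643 0.17858589] 0.1383848263171641 [ 0.59430734  0.2962782  -0.81344147  2.08439263  0.28158468  0.8690074
 -0.67826665]
bolt_tip 0.81 [322.2, 234.0] [424.371243   -17.07965412 200.15960011]
nut_centre 0.67 [319.7, 215.4] [425.16181483  -9.65916838 191.29742883]
```

View pics/w15.png

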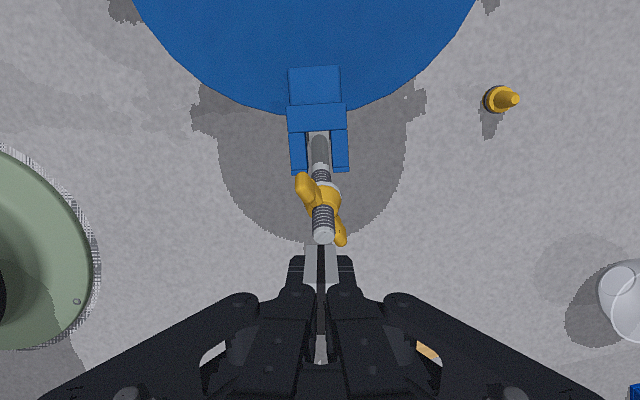

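>>> servo_tool:
  motion:
    - [[0, 0, -3], [1.7, 0, 5], 0]
    - [[0, 0, 0], [0, 0, 5], 0]
    - [[0, 0, 0], [0, 0, 4], 0]
    - [[0, 0, 0], [0, 0, 3], 0]
    - [[0, 0, 0], [0, 0, 1], 0]

```text
time_s: 23.07
eef_pos: [422.4, -19.7, 200.4]
ee_rot: [0.783, 0.622, -0.0, -0.0]
contact_force: [0.3, 0.3, 1.6]
finger_gap: -0.1
```

>>> servo_tool:
  motion:
    - [[0, 0, 0], [-3, 0, 1.5], 0]
    - [[0, 0, 0], [-3, 0, 1.5], 0]
    - [[0, 0, 0], [-3, 0, 1.5], 0]
    - [[0, 0, 0], [-3, 0, 1.5], 0]
    - [[0, 0, 0], [-2.8, 0, 1.5], 0]

```text
time_s: 23.48
eef_pos: [419.1, -34.5, 193.2]
ee_rot: [0.783, 0.621, -0.0, 0.0]
contact_force: [-0.6, 0.3, 1.2]
finger_gap: 0.2
```

```bash
python3 - <<'E'
from h import *
s=snap('wrist','w16');st=env.state(); print(st['time_s'],st['eef_pos'],st['ee_rot'],st['contact_force'],st['finger_gap'],st['joint_pos'])
E
```

```text
23.5333 [418.90416509 -34.97258786 192.91937579] [ 7.83619610e-01  6.21240885e-01 -2.60052382e-04 -4.04639191e-05] [-0.64882636 -0.29785    -0.43833967] 0.20769634933877432 [ 0.60579446  0.33870436 -0.80057994  2.12015376  0.3357464   0.81012524
 -0.63189909]
```

View pics/w16.png

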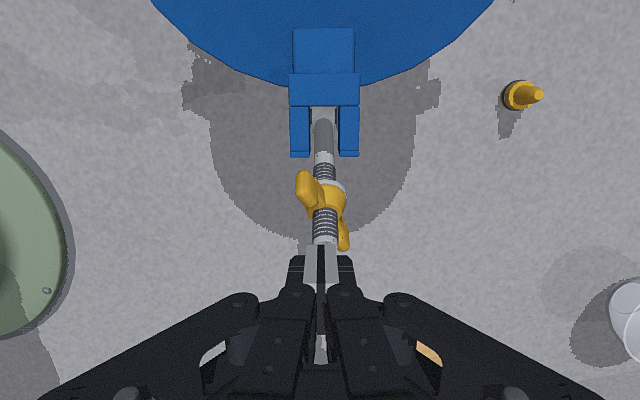

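>>> servo_tool:
  motion:
    - [[0, 0, 0], [-3.5, 0, 2.3], 0]
    - [[0, 0, 0], [-3.4, 0, 2.4], 0]
    - [[0, 0, 0], [-3.4, 0, 2.5], 0]
    - [[0, 0, 0], [-3.3, 0, 2.6], 0]
    - [[0, 0, 0], [-3.1, 0, 2.6], 0]

```text
time_s: 23.95
eef_pos: [415.3, -50.7, 180.6]
ee_rot: [0.783, 0.621, -0.0, -0.0]
contact_force: [-0.4, 0.0, -0.3]
finger_gap: 0.2
```

>>> servo_tool:
  motion:
    - [[0, 0, 0], [-2.9, 0, 3], 0]
    - [[0, 0, 0], [-2.8, 0, 3.1], 0]
    - [[0, 0, 0], [-2.8, 0, 3.1], 0]
    - [[0, 0, 0], [-2.7, 0, 3.2], 0]
    - [[0, 0, 0], [-2.7, 0, 3.2], 0]

```text
time_s: 24.37
eef_pos: [412.2, -64.1, 165.0]
ee_rot: [0.783, 0.622, -0.0, -0.0]
contact_force: [-0.1, 0.3, -1.1]
finger_gap: 0.1
```

```bash
python3 - <<'E'
from h import *
s=snap('wrist','w17');st=env.state(); print(st['time_s'],st['eef_pos'],st['ee_rot'],st['contact_force'],st['joint_pos'])
E
```

```text
24.4167 [411.8417838  -64.49804128 164.46703365] [ 7.83494814e-01  6.21398178e-01 -3.25320408e-04 -2.74000148e-04] [-0.33827331 -0.9538142  -1.05836877] [ 0.63754744  0.37996577 -0.76291649  2.1577744   0.38879474  0.74212639
 -0.61169274]
```

View pics/w17.png

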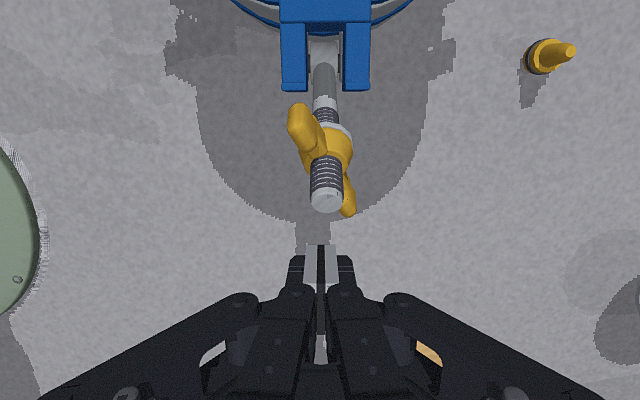

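```bash
python3 - <<'E'
from h import *
s=snap('wrist')
for n in ['bolt_tip','nut_centre']:
    for d in env.pinpoint('wrist',n)[:2]:
        u,v=d['centre']; p=w(s,u,v,s['range_z'][int(v),int(u)]); print(n,d['p'],d['centre'],p,np.hypot(p[0]-434.6,p[1]-25.2))
for v,u in [(195,327),(200,327),(206,327),(180,326)]: print(w(s,u,v,s['range_z'][v,u]))
for v,u in [(248,313),(248,331),(262,312),(290,320)]: print('finger',w(s,u,v,s['range_z'][v,u]))
E
```

```text
bolt_tip 0.69 [327.2, 203.2] [422.23958983 -29.67395867 192.58538504] 56.24883180927881
nut_centre 0.66 [324.4, 163.6] [424.25378316 -16.69822586 184.4926561 ] 43.156755363792335
[423.05833965 -25.41282382 196.87088668]
[422.47070189 -28.27982631 193.21669262]
[421.96774849 -30.48798097 193.26289212]
[423.70173584 -21.37635506 191.45829047]
finger [410.39980995 -54.79049748 172.73531698]
finger [418.2237656  -56.57491086 172.80894688]
finger [410.29363588 -54.80804678 185.97855754]
finger [412.89097604 -58.24637461 202.33895665]
```

>>> servo_tool:
  motion:
    - [[0, 0, 0], [0, 0, -14], 0]
    - [[0, 0, 0], [0, 0, -14], 0]
    - [[0, 0, 0], [0, 0, -14], 0]
    - [[0, 0, 0], [13, 0, 0], 0]
    - [[0, 0, 0], [13, 0, 0], 0]

```text
time_s: 24.98
eef_pos: [418.7, -38.6, 208.2]
ee_rot: [0.784, 0.621, 0.0, 0.001]
contact_force: [-0.0, 0.6, 0.2]
finger_gap: -0.0
```

>>> servo_tool:
  motion:
    - [[0, 0, 0], [13, 0, 0], 0]
    - [[0, 0, 0], [0, 0, 4], 0]
    - [[0, 0, 0], [0, 0, 4], 0]
    - [[0, 0, 0], [0, 0, 1.5], 0]
    - [[0, 0, 0], [0, 0, 0], 0]

```text
time_s: 25.4
eef_pos: [420.7, -26.4, 197.3]
ee_rot: [0.784, 0.621, -0.0, -0.0]
contact_force: [0.5, -1.0, 0.4]
finger_gap: -0.0
```

>>> servo_tool:
  motion:
    - [[0, 0, 0], [-2, 0, 1.6], 0]
    - [[0, 0, 0], [-2.2, 0, 1.6], 0]
    - [[0, 0, 0], [-2.2, 0, 1.8], 0]
    - [[0, 0, 0], [-2.2, 0, 1.8], 0]
    - [[0, 0, 0], [-2.2, 0, 1.8], 0]

```text
time_s: 25.82
eef_pos: [418.7, -37.0, 189.2]
ee_rot: [0.784, 0.621, -0.0, 0.0]
contact_force: [-1.2, -4.5, 6.3]
finger_gap: -0.2
```

```bash
python3 - <<'E'
from h import *
s=snap('wrist','w18');st=env.state(); e=st['eef_pos'];print(st['time_s'],e,np.hypot(e[0]-434.6,e[1]-25.2),st['contact_force'],st['torque'])
for n in ['nut_centre']:
    for d in env.pinpoint('wrist',n)[:2]:
        u,v=d['centre']; p=w(s,u,v,s['range_z'][int(v),int(u)]); print(n,d['p'],d['centre'],p,np.hypot(p[0]-434.6,p[1]-25.2))
E
```

```text
25.8667 [418.4806611  -37.48606046 188.85634954] 64.7253834528469 [ 0.56219842 -4.35426213  6.62016115] [-0.83530994  0.06667411  0.00201391]
nut_centre 0.89 [323.9, 219.2] [423.48905344 -22.77167411 176.15211827] 49.241594713402925
```

View pics/w18.png

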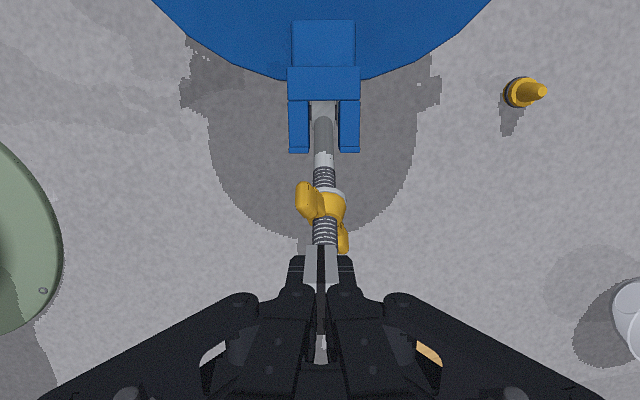

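>>> servo_tool:
  motion:
    - [[0, 0, 0], [-2.3, 0, 2], 0]
    - [[0, 0, 0], [-2.3, 0, 2], 0]
    - [[0, 0, 0], [-2.3, 0, 2.1], 0]
    - [[0, 0, 0], [-2.3, 0, 2.1], 0]
    - [[0, 0, 0], [-2.3, 0, 2.1], 0]

```text
time_s: 26.33
eef_pos: [416.1, -48.1, 178.8]
ee_rot: [0.784, 0.621, -0.0, 0.0]
contact_force: [-1.4, -3.0, 3.8]
finger_gap: 0.0
```

>>> servo_tool:
  motion:
    - [[0, 0, 0], [-2.1, 0, 2.3], 0]
    - [[0, 0, 0], [-2.1, 0, 2.3], 0]
    - [[0, 0, 0], [-2, 0, 2.4], 0]
    - [[0, 0, 0], [-2, 0, 2.4], 0]
    - [[0, 0, 0], [-2, 0, 2.5], 0]

```text
time_s: 26.75
eef_pos: [413.7, -57.6, 166.7]
ee_rot: [0.783, 0.622, 0.0, -0.0]
contact_force: [-0.0, -2.3, 2.4]
finger_gap: 0.2
```

```bash
python3 - <<'E'
from h import *
s=snap('wrist','w19');st=env.state(); e=st['eef_pos'];print(st['time_s'],e,np.hypot(e[0]-434.6,e[1]-25.2),st['contact_force'],st['torque'])
for n in ['nut_centre']:
    for d in env.pinpoint('wrist',n)[:2]:
        u,v=d['centre']; p=w(s,u,v,s['range_z'][int(v),int(u)]); print(n,d['p'],d['centre'],p,np.hypot(p[0]-434.6,p[1]-25.2))
E
```

```text
26.8 [413.43488856 -57.84812764 166.32194596] 85.70270384914622 [-1.4534304  -1.43840076  0.26077841] [-0.10528539 -0.01789634  0.01746138]
nut_centre 0.65 [322.5, 220.6] [418.07334486 -41.81474102 159.36241516] 69.02250244634395
```

View pics/w19.png

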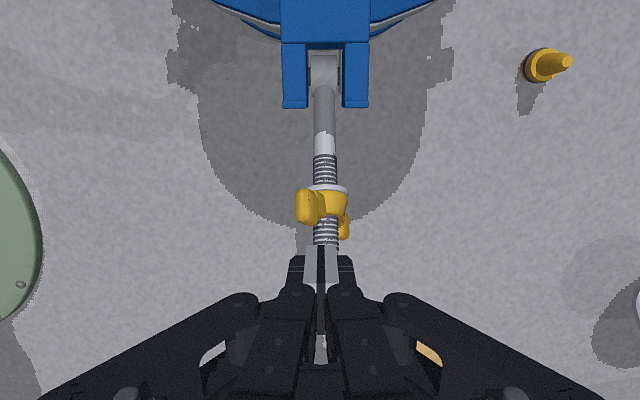

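>>> servo_tool:
  motion:
    - [[0, 0, 0], [-2.3, 0, 3.4], 0]
    - [[0, 0, 0], [-2.2, 0, 3.5], 0]
    - [[0, 0, 0], [-2.1, 0, 3.6], 0]
    - [[0, 0, 0], [-2, 0, 3.7], 0]
    - [[0, 0, 0], [-1.8, 0, 3.7], 0]

```text
time_s: 27.27
eef_pos: [411.3, -67.8, 148.6]
ee_rot: [0.783, 0.622, -0.0, -0.0]
contact_force: [-0.9, -0.3, 0.4]
finger_gap: 0.0
```

>>> servo_tool:
  motion:
    - [[0, 0, 0], [-1.6, 0, 3.8], 0]
    - [[0, 0, 0], [-1.5, 0, 3.9], 0]
    - [[0, 0, 0], [-1.4, 0, 4], 0]
    - [[0, 0, 0], [-1.2, 0, 4], 0]
    - [[0, 0, 0], [-1.1, 0, 4], 0]

```text
time_s: 27.68
eef_pos: [409.8, -74.4, 129.0]
ee_rot: [0.783, 0.622, -0.0, -0.0]
contact_force: [0.2, 0.3, 1.0]
finger_gap: -0.1
```

```bash
python3 - <<'E'
from h import *
s=snap('wrist','w20');st=env.state(); e=st['eef_pos'];print(st['time_s'],e,np.hypot(e[0]-434.6,e[1]-25.2),st['contact_force'],st['torque'],st['joint_pos'])
E
```

```text
27.7333 [409.48866707 -74.49272912 128.42396624] 102.80670834283414 [-0.28585986 -0.83479498 -1.2918223 ] [-0.04935539  0.074623   -0.03284441] [ 0.6111602   0.44298835 -0.71336625  2.19188228  0.47368175  0.66167255
 -0.6664443 ]
```

View pics/w20.png

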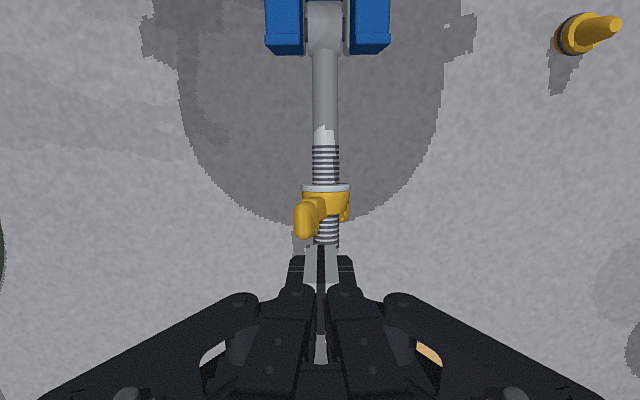

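>>> servo_tool:
  motion:
    - [[0, 0, 0], [-0.8, 0, 3.5], 0]
    - [[0, 0, 0], [-0.7, 0, 3.5], 0]
    - [[0, 0, 0], [-0.5, 0, 3.5], 0]
    - [[0, 0, 0], [-0.3, 0, 3.5], 0]
    - [[0, 0, 0], [-0.2, 0, 2], 0]

```text
time_s: 28.15
eef_pos: [409.2, -76.7, 113.0]
ee_rot: [0.783, 0.622, -0.0, -0.0]
contact_force: [0.9, 0.8, -0.0]
finger_gap: -0.0
```

>>> servo_tool:
  motion:
    - [[0, 0, 0], [0, 0, 1], 0]
    - [[0, 0, 0], [0, 0, 1], 0]
    - [[0, 0, 0], [0, 0, 1], 0]
    - [[0, 0, 0], [0, 0, 0], 0]
    - [[0, 0, 0], [0, 0, 0], 0]

```text
time_s: 28.57
eef_pos: [409.3, -76.6, 110.4]
ee_rot: [0.783, 0.622, 0.0, 0.0]
contact_force: [0.1, -1.1, -0.3]
finger_gap: 0.2
```

>>> servo_tool:
  motion:
    - [[0, 0, 0], [0, 0, -6], 0]
    - [[0, 0, 0], [-5, 0, -12], 0]
    - [[0, 0, 0], [-5, 0, -20], 0]
    - [[0, 0, 0], [-5, 0, -20], 0]
    - [[0, 0, 0], [-5, 0, -20], 0]

```text
time_s: 28.98
eef_pos: [404.5, -96.0, 189.7]
ee_rot: [0.783, 0.622, 0.0, -0.0]
contact_force: [0.8, -0.2, 0.8]
finger_gap: 0.2
```

```bash
python3 - <<'E'
from h import *
s=snap('wrist','w21');st=env.state(); e=st['eef_pos'];print(st['time_s'],e,np.hypot(e[0]-434.6,e[1]-25.2),st['contact_force'],st['torque'])
i=s['img'].astype(int)
for n in ['nut_centre','bolt_tip']:
    for d in env.pinpoint('wrist',n)[:2]:
        u,v=d['centre']; p=w(s,u,v,s['range_z'][int(v),int(u)]); print(n,d['p'],d['centre'],p,np.hypot(p[0]-434.6,p[1]-25.2))
pickle.dump(dict(s),open('w21.pkl','wb'))
E
```

```text
29.0333 [405.67768794 -96.94111177 192.6088684 ] 125.51872895522379 [ 1.59061155 -0.34764528  4.44620626] [-0.04079349 -0.18146949  0.00394052]
nut_centre 0.74 [319.4, 147.8] [413.34681157 -53.32879813 124.68174921] 81.35398056775557
bolt_tip 0.79 [323.2, 176.2] [420.73962999 -25.6163702  333.07845322] 52.672700111499964
```

View pics/w21.png

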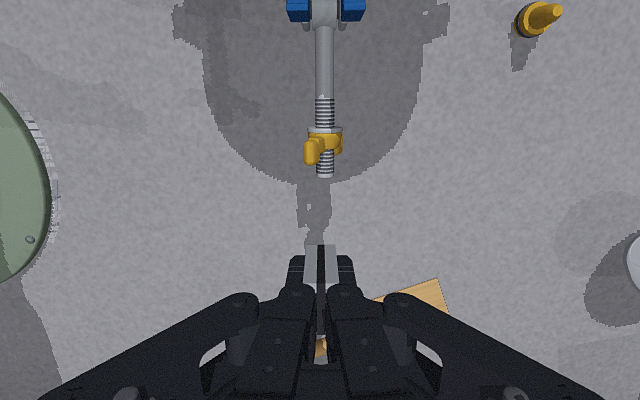

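```bash
python3 - <<'E'
from h import *
s=snap('wrist')
v,u=np.mgrid[20:200,305:345]; f=foc(s); Z=s['range_z'][20:200,305:345]
P=np.stack([(u-s['cx'])/f*Z,-(v-s['cy'])/f*Z,-Z],-1); E=np.array(s['extrinsics']); P=(P@E[:3,:3].T+E[:3,3]).reshape(-1,3)
P=P[(P[:,2]>80)&(P[:,2]<150)]
d=np.array([-.242,-.970]); r=(P[:,:2]-[434.6,25.2])@d
for a in range(0,115,6):
    q=P[(r>=a)&(r<a+6)]
    if len(q): print(a+3,len(q),np.round(np.percentile(q[:,2],[50,90,98]),1))
E
```

```text
3 2 [102.  102.3 102.3]
9 343 [111.2 113.9 118.3]
15 203 [110.5 111.8 112.4]
21 206 [110.5 111.8 112.3]
27 198 [110.4 111.8 112.4]
33 196 [110.4 111.7 112.3]
39 191 [110.3 111.6 112.5]
45 184 [110.2 111.6 112.3]
51 184 [110.3 111.7 112.1]
57 185 [110.4 111.9 112.7]
63 176 [110.4 112.1 112.7]
69 272 [111.3 116.5 117.2]
75 349 [115.8 124.6 129.8]
81 316 [119.  131.  131.8]
87 299 [111.5 130.9 131.8]
93 161 [110.6 127.4 130. ]
99 159 [110.  111.6 112.3]
105 32 [109.9 111.  111.6]
```

>>> servo_tool:
  motion:
    - [[0, 0, 0], [-5, 0, -10], 0]
    - [[0, 0, 0], [-5, 0, -10], 0]
    - [[0, 0, 0], [0, 0, 0], 0]
    - [[0, 0, 0], [0, 0, 0], 0]
    - [[0, 0, 0], [0, 0, 0], 0]

```text
time_s: 29.6
eef_pos: [402.2, -105.5, 207.7]
ee_rot: [0.783, 0.622, -0.0, -0.0]
contact_force: [-0.6, 0.0, -0.3]
finger_gap: -0.1
```

```bash
python3 - <<'E'
from h import *
st=env.state(); print(st['time_s'],st['eef_pos'],st['contact_force'])
s=snap('top'); cv2.imwrite('pics/tend.png',s['img'][:,:,::-1])
print(env.hand_in())
E
```

```text
29.6 [ 402.21856291 -105.52937846  207.68936145] [-0.59700013  0.00342993 -0.2668707 ]
the job is handed in; nothing more can be done
None
```

View pics/tend.png

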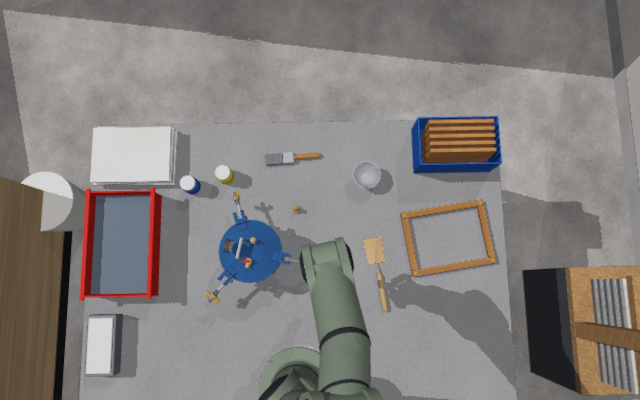

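The last swing bolt is folded down to level with its nut still on, and I handed the job in at about 29.6 s. No verdict was reported.

- **Backing off the nut:** I turned the nut about 140° (4.7 mm by thread pitch) and tried the bolt. It still caught, with about 6 N of pull roughly 7 mm out, so I pushed it back upright. After another 67° (about 6.9 mm in all) it came past the lip with no more than about 2 N.
- **Folding the bolt:** My first push on the tip slipped off at about 0.57 rad and moved nothing else. The second attempt, with more overlap on the tip, took the bolt all the way down.
- **Last checks:**
  - Depth readings along the bolt show it level to within about 0.01 rad (about 1.57 rad from upright).
  - The nut is about 81 to 84 mm from the pin, against 77 mm when tight.
  - The gripper was clear of everything, and the other items look unmoved in the final top picture.
  - In the last wrist picture, the network's depth position for the bolt tip was plainly wrong (z about 333 mm). I used the depth profile along the bolt instead.

I did not measure how far the lid sprang up. That the nut stayed within the quarter-turn limit rests on the thread pitch and the two pull tests.

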